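# Seat a bar blank against the stop bolt

## Robot

A 6-joint arm with a two-finger parallel gripper is mounted at the origin on the work surface. World frame = base frame: x ahead of the robot, y to its left, z up, the work surface at z = 0. Lengths are in m, angles in rad, forces in N, time in s.
With the tool pointing down it reaches from about 0.25 to 0.725 m from the base axis. Payload 4 kg.
Tool frame: the origin (TCP) lies on the centre line of the jaws, within the pads' length; the fingertips stand 14 mm ahead of it and the grasp point (between the pads) lies 5 mm behind it; z points along the fingers, x is the direction in which the jaws open and shut, and the axes are right-handed (so a half turn about z gives the same grasp; the last joint's range is limited). The gripper opens to 85 mm and grips with 20 to 120 N. Pads are 22 mm wide; open, the fingers measure 114 mm over their backs; the gripper's body (76 mm by 85 mm) begins 54 mm behind the grasp point. The pads swing forward as they close: fully open they stand 13 mm farther back than shut.
Start: joints at [1.223, 0.241, 0.005, 1.335, 0, 1.571], TCP at [0.17, 0.47, 0.245] pointing down, gripper open.
Joint ranges: [-2.72, 2.72], [-1.05, 1.87], [-1.09, 1.28], [-1.99, 2.15], [-1.42, 1.44], [-3.14, 3.14]. Speed limits (rad/s): [2.79, 2.79, 3.14, 3.14, 3.14, 3.14].

## Interface

Orientations are given as a unit quaternion [x, y, z, w].
In Python, from workcell import get_obs, optics, ticket gives the robot as it stands.
- The arm moves only by the shell command python3 -m inch 'ROWS'. ROWS is JSON, a list that holds one entry, the list of rows, each a list of 5 numbers: the finger opening in cm, from 0 to 8.54, then the shift along the tool's x, y, z in cm, then the turn about the tool's z in degrees. In form: [[[fingers, dx, dy, dz, roll], ...]]. A call has exactly 5 rows; each row is the pose to reach, as a shift and turn from the pose measured when the call began, along the tool's axes at that moment; what a row does not reach only later rows make up. A row lasts 1/8 s, in which the tool goes at most 62.5 mm and 10.7 degrees, less where a joint would pass 70% of its speed; a pose out of reach is approached as far as the arm can. A call with a gripper value outside its range is refused whole. The fingers move at their own pace and stop on an object; the grip force is fixed at half the most. Time passes only in rows, so rows that repeat a pose let the fingers close, or fill a call up. It gives the time, the measured TCP pose, the force and the opening at its end, in the units of the state.
- get_obs(): the state, without advancing time (a new reading comes with each control period).
- optics.camera(name): name is "side" or "top"; returns (picture, depth): 384x512x3 uint8, red, green, blue; 384x512 float32, m along the optical axis (not along the pixel's ray), 0 where there is no reading.
- optics.camera_info(name): a dict with "vfov" (degrees; the focal length in pixels is half the picture's height over the tangent of half this angle, whatever the lens; pixels are square), "cx", "cy" (the principal point, pixels), "R" (3x3) and "t" (3): a world point X has camera coordinates R X + t. Camera axes: x right, y down, z forward; pixel columns grow to the right and rows downward; lengths in m; the calibration is good to about 2 mm. A picture is of the moment at which its call begins. camera_info takes no time and is no camera call.
- ticket.job_done(): hands the job in, once; it reports no verdict.
The state is a dict: "clock": time; "joint_pos": joint angles; "joint_vel": joint speeds; "tau": joint torques, N m; "eef_pos": TCP position; "tool_rot": TCP orientation; "ft_force": force on the tool from outside, world axes, zero at the start; "ft_torque": the same for the moment, N m; "grip_width": finger opening in m.
Only numpy, scipy, OpenCV 4.12 (cv2) and the standard library are available. Lean on these libraries where they do the work, as an engineer would, in place of code of your own. Each camera call takes 0.05 s, during which the arm holds its last target.

## Task

Slide the stop bolt of the bench jig fully home across the channel into its keeper. Then push the aluminium bar blank along the channel against the sprung plunger until its front end bears on the bolt, and finish while still holding it firmly pressed there, without forcing it; do not knock the hammer, jar and wooden offcut about.

Things in the scene. Friction and masses are not known exactly. Their poses are not given: they have to be found in the camera images.
- jig: Fixed steel plate, 12 mm thick, with a channel along its x. Origin on the bench under the channel's centre line; x runs from the open end (robot side) to the plunger, y to the left, z up. Plate: x -105 to 125, y -57 to 128 mm; slippery black plastic floor liner and rails: rails 13 mm high, 12 wide, 30 apart, x -36 to 56 mm. Plunger housing: x 87 to 117 mm, 36 wide, top 44 mm above the bench.
- stop_bolt (a joint): Bolt travel in m towards jig -y: 0 drawn back, 0.045 fully home at its end stop. Starts at 0 to 0.012; about 1.5 N moves it, it stays where left. Flat steel bar 12 mm wide (jig x 60 to 72 mm), 10 high (14 to 24 mm above the bench), 98 long; its tip is at jig y = 20 mm at 0, and -25 mm when home, across the channel. Staples 31 mm above the bench guide it at y 28 to 54 mm, x 53 to 79 mm.
- bolt_handle (a point): Point on the axis of the bolt's upright handle, 44 mm above the bench: a steel post 12 mm in diameter with a 16 mm black ball on top, at jig x = 66 mm, y = 110 mm minus the bolt travel. The post rises from the bolt (24 mm above the bench) to 57 mm; the ball's top is at 69 mm. Moves with the bolt.
- plunger (a joint): How far in m the sprung plunger is pressed towards jig +x: 0 at rest, 0.014 when the blank bears on the homed bolt, 0.030 its end. Steel rod 8 mm in diameter on the centre line, 30 mm above the bench, just over the bolt; tip at jig x = 46 mm at rest. It pushes back with 3.75 N at rest plus 0.25 N per mm (7.25 N at the stop) and pushes the blank back when let go.
- stop_point (a point): Middle of the hard stop plane: jig x = 60 mm, the near face of the homed bolt, on the centre line, 24 mm above the bench. The blank's front end belongs in this plane. Fixed to the jig. A push of 13 to 25 N on the blank bears firmly on it; over 70 N is forcing.
- blank_center (a point): Centre of the loose plain aluminium bar blank, 100 x 28 x 24 mm (x, y, z), about 0.18 kg, two small hole marks on top. Lies flat in the channel, 1 mm play each side, x along the jig's x, front end 15 to 40 mm short of the plunger tip; top 36 mm above the bench. When seated its centre is 50 mm short of the stop point. It slides with under 1 N, more if pressed down.
- blank_tail (a point): Centre of the blank's tail end face (28 x 24 mm, nearest the robot), 24 mm above the bench. When seated it lies at jig x = -40 mm, just outside the rails' near ends.
- hammer: Bystander: hammer lying on the bench to the right of the jig, 260 mm long. Origin under its middle.
- jar: Bystander: amber jar, 60 mm wide, 75 mm high, to the left of the jig. Origin at its underside.
- offcut: Bystander: dark wooden block 50 x 40 x 30 mm, to the left of the jig. Origin at its underside.
- keeper (a point): Centre of the keeper, the steel staple right of the channel (jig x 66, y -28 mm; 26 x 16 mm, top 31 mm above the bench) that takes the bolt's tip. Fixed to the jig.
Mind the look-alikes: they are no part of the job. What is meant by the part that bears blank_center is not turquoise, and is the smaller of those in its own colour.

How it is judged:
By the outcome, as a careful person would: the job done as asked, in the order asked, and still so for the second after the job is handed in, while the arm keeps its last pose, push and grip.
It also fails if it takes over 59 s, if anything falls off the work surface, if the arm or the gripper's body presses on something with over 40 N, if the wrist force passes 120 N, or if a joint passes its speed limit or range.

## Working session

There is one attempt and no reset: what is moved stays moved. The work goes in short steps, Python scripts to look and compute and a shell command to move; the robot and the scene stay as the last step left them, time stands still between calls to the robot, and variables do not carry over. Pictures are saved under pics/ and viewed, and the job is handed in when it is done.

```bash
mkdir -p pics; ls; python3 - <<'E'
from workcell import get_obs, optics
import cv2, pickle
o=get_obs();print(o)
for n in("top","side"):
    p,d=optics.camera(n);i=optics.camera_info(n);print(n,i)
    cv2.imwrite(f"pics/{n}0.png",p[:,:,::-1]);pickle.dump((p,d,i),open(f"pics/{n}0.pkl","wb"))
E
```

```text
pics
{'clock': 0.0, 'joint_pos': array([1.22297813e+00, 2.41414447e-01, 3.73142897e-03, 1.33515603e+00,
       3.07193687e-05, 1.57079997e+00]), 'joint_vel': array([ 0.0006556 , -0.00090671,  0.00111737, -0.0012517 , -0.00065317,
        0.00057074]), 'tau': array([-6.54594824e-04, -3.72317863e+01,  2.52406794e+01,  1.70435017e-02,
        2.70513323e-05, -3.89685244e-07]), 'eef_pos': array([0.17021682, 0.46951469, 0.24441491]), 'tool_rot': array([ 8.18794700e-01,  5.74085530e-01, -8.45102769e-04,  5.73776719e-04]), 'ft_force': array([ 0.16410446, -0.44938633, -0.14943707]), 'ft_torque': array([-0.00775999,  0.05547529,  0.05540413]), 'grip_width': 0.08550002138456372}
top {'vfov': 42.984956709564386, 'cx': 261.8725760688065, 'cy': 191.480383501953, 'R': array([[-0.02696478, -0.99952569, -0.01487613],
       [-0.99870921,  0.02757758, -0.04265426],
       [ 0.04304427,  0.01370676, -0.99897914]]), 't': array([0.10763313, 0.4845227 , 1.40328994])}
side {'vfov': 44.13932760549022, 'cx': 255.06258459151604, 'cy': 195.86819926849975, 'R': array([[ 9.82024067e-01, -1.88753784e-01, -8.60818279e-04],
       [-9.54173339e-02, -4.92479894e-01, -8.65077503e-01],
       [ 1.62862717e-01,  8.49609065e-01, -5.01637492e-01]]), 't': array([-0.47027695,  0.14906378,  0.86421404])}
```

View pics/top0.png

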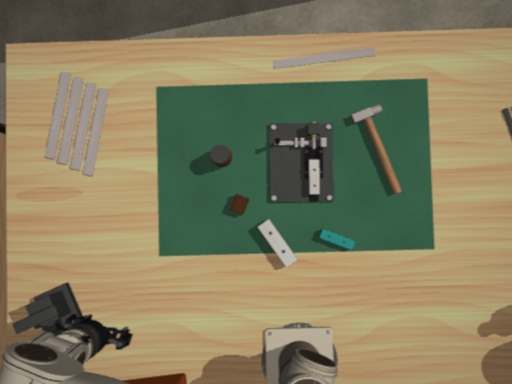

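View pics/side0.png

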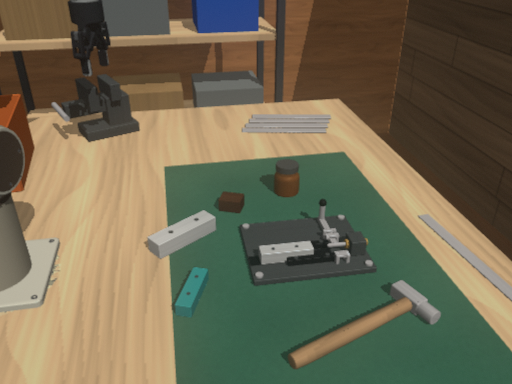

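```bash
python3 - <<'E'
import cv2
a=cv2.imread("pics/top0.png")[112:212,255:345];cv2.imwrite("pics/topc.png",cv2.resize(a,None,fx=6,fy=6,interpolation=cv2.INTER_CUBIC))
a=cv2.imread("pics/side0.png")[190:290,230:380];cv2.imwrite("pics/sidec.png",cv2.resize(a,None,fx=5,fy=5,interpolation=cv2.INTER_CUBIC))
E
```

```text
(no output)
```

View pics/topc.png

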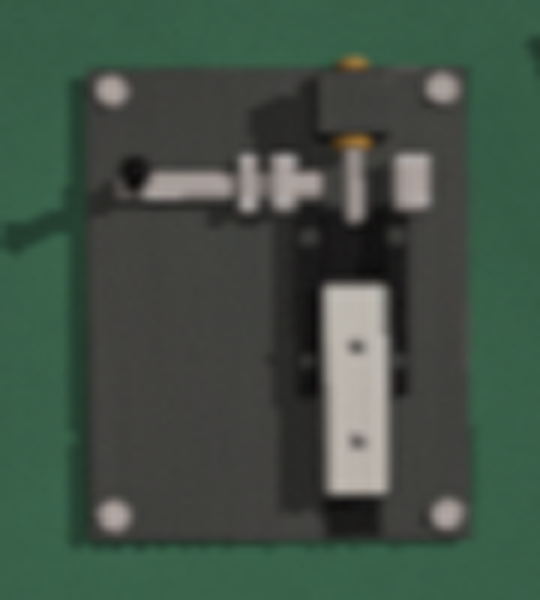

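View pics/sidec.png

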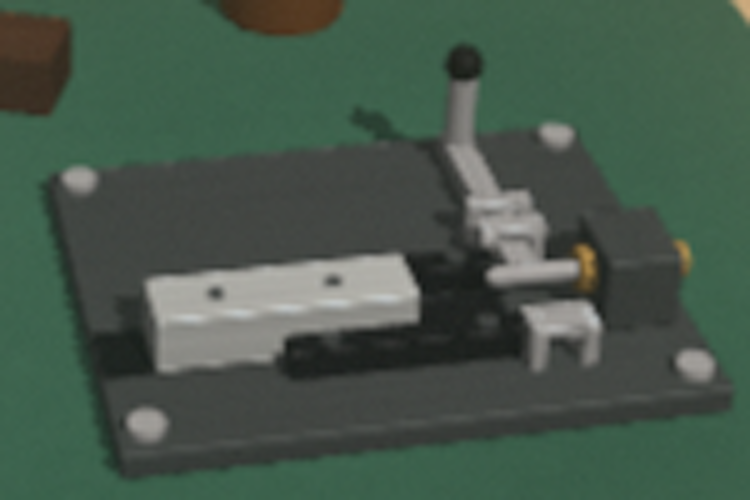

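```bash
cat > h.py <<'E'
import numpy as np,pickle
from workcell import optics
def ray(n,u,v):
    i=optics.camera_info(n);f=192/np.tan(np.radians(i["vfov"]/2))
    R=np.array(i["R"]);t=np.array(i["t"])
    d=R.T@np.array([(u-i["cx"])/f,(v-i["cy"])/f,1]);return -R.T@t,d
def atz(n,u,v,z):
    c,d=ray(n,u,v);return c+d*(z-c[2])/d[2]
def tri(ut,us):
    A=[];b=[]
    for n,u in(("top",ut),("side",us)):
        c,d=ray(n,*u);d=d/np.linalg.norm(d);P=np.eye(3)-np.outer(d,d);A.append(P);b.append(P@c)
    x=np.linalg.lstsq(np.vstack(A),np.hstack(b),rcond=None)[0]
    return x,np.linalg.norm(np.vstack(A)@x-np.hstack(b))
def proj(n,X):
    i=optics.camera_info(n);f=192/np.tan(np.radians(i["vfov"]/2));c=np.array(i["R"])@X+np.array(i["t"]);return c[0]/c[2]*f+i["cx"],c[1]/c[2]*f+i["cy"]
E
python3 - <<'E'
from h import *
np.set_printoptions(precision=4,suppress=True)
T=lambda x,y:((x+.5)/6-.5+255,(y+.5)/6-.5+112)
S=lambda x,y:((x+.5)/5-.5+230,(y+.5)/5-.5+190)
pl=[((85,68),(125,128)),((465,68),(125,-57)),((472,540),(-105,-57)),((88,543),(-105,128))]
W=np.array([atz("top",*T(*a),.012)[:2] for a,_ in pl]);J=np.array([b for _,b in pl])/1e3
print(W)
def fit(W,J):
    a,b=W.mean(0),J.mean(0);H=(J-b).T@(W-a);U,s,V=np.linalg.svd(H);R=V.T@np.diag([1,np.linalg.det(V.T@U.T)])@U.T
    t=a-R@b;print("yaw",np.degrees(np.arctan2(R[1,0],R[0,0])),"t",t,"res",W-(J@R.T+t));return R,t
fit(W,J)
Ws=np.array([atz("side",*S(*a),.012)[:2] for a in [(575,130),(730,395),(122,462),(50,175)]]);fit(Ws,J)
print("ball",tri(T(133,172),S(464,62)))
print("ball top@.061",atz("top",*T(133,172),.061),"side",atz("side",*S(464,62),.061))
for a in[(322,285),(388,285),(388,495),(324,495)]:print("blank",atz("top",*T(*a),.036))
for a in[(408,255),(419,290),(155,318),(147,280)]:print("blank side",atz("side",*S(*a),.036))
print("blank farleft/nearright",tri(T(322,285),S(408,255)),tri(T(388,495),S(155,318)))
print("keeper",tri(T(412,180),S(560,315)))
E
```

```text
[[ 0.6867  0.0689]
 [ 0.6812 -0.1153]
 [ 0.4523 -0.1111]
 [ 0.4559  0.0738]]
yaw -1.2440288852478176 t [ 0.5583 -0.0562] res [[ 0.0007 -0.0002]
 [-0.0008  0.0006]
 [ 0.0003 -0.0002]
 [-0.0002 -0.0002]]
yaw -1.8058072596087427 t [ 0.5595 -0.061 ] res [[-0.0008 -0.0012]
 [-0.0023  0.0014]
 [ 0.0022 -0.0002]
 [ 0.0008  0.    ]]
ball (array([0.6287, 0.0478, 0.061 ]), np.float64(0.0010941678958984746))
ball top@.061 [0.628 0.048 0.061] side [0.6296 0.0479 0.061 ]
blank [ 0.5751 -0.0408  0.036 ]
blank [ 0.5742 -0.0721  0.036 ]
blank [ 0.4743 -0.0689  0.036 ]
blank [ 0.4751 -0.0386  0.036 ]
blank side [ 0.579  -0.0457  0.036 ]
blank side [ 0.5765 -0.068   0.036 ]
blank side [ 0.4765 -0.0662  0.036 ]
blank side [ 0.4783 -0.0426  0.036 ]
blank farleft/nearright (array([ 0.5778, -0.0416,  0.0331]), np.float64(0.0035034082879547707)) (array([ 0.4751, -0.0688,  0.0381]), np.float64(0.0012371139863753566))
keeper (array([ 0.6252, -0.0859,  0.0306]), np.float64(0.0006911108765333424))
```

```bash
cat >> h.py <<'E'
from workcell import get_obs
from scipy.spatial.transform import Rotation as Ro
TH=np.radians(-1.4);JO=np.array([.5587,-.0567]);RJ=np.array([[np.cos(TH),-np.sin(TH)],[np.sin(TH),np.cos(TH)]])
def j2w(x,y,z): return np.r_[RJ@np.array([x,y])/1e3+JO,z/1e3]
def rel(tgt,yaw=None):
    "cm in tool axes, roll deg. yaw = world angle of tool x"
    o=get_obs();r=Ro.from_quat(o["tool_rot"]);d=r.inv().apply(np.array(tgt)-o["eef_pos"])*100
    x=r.apply([1,0,0]);a=np.degrees(np.arctan2(x[1],x[0]))
    p=np.r_[RJ.T@(o["eef_pos"][:2]-JO)*1e3,o["eef_pos"][2]*1e3]
    print("t",round(o["clock"],2),"rel cm",np.round(d,2),"roll",None if yaw is None else round(a-yaw,1),"yaw",round(a,1),"jig pos",np.round(p,1),"ft",np.round(o["ft_force"],1),"w",round(o["grip_width"],4),"tilt",np.round(r.apply([0,0,1]),3))
E
python3 -c "
from h import *
rel([.6287,.048,.10],88.6)
rel([.6287,.048,.050],88.6)"
```

```text
t 0.1 rel cm [-23.98  57.47  14.5 ] roll -18.5 yaw 70.1 jig pos [-401.2  516.6  244.5] ft [-0.7 -0.4 -0.3] w 0.0851 tilt [-0.001 -0.002 -1.   ]
t 0.1 rel cm [-23.97  57.47  19.5 ] roll -18.5 yaw 70.1 jig pos [-401.2  516.6  244.5] ft [-0.7 -0.4 -0.3] w 0.0851 tilt [-0.001 -0.002 -1.   ]
```

```bash
python3 -m inch '[[[3.5,-2.3,5.5,0,-4],[3.5,-4.7,11,0,-8],[3.5,-7,16.5,0,-12],[3.5,-9.3,22,0,-16],[3.5,-11.5,27.5,0,-18.5]]]'; python3 -c "
from h import *
rel([.6287,.048,.11],88.6)"
```

```text
clock: 0.72
eef_pos: [0.3905, 0.2661, 0.2445]
tool_rot: [0.715, 0.699, -0.001, 0.0]
ft_force: [1.5, 1.2, -0.3]
grip_width: 0.0349
t 0.72 rel cm [-21.23  24.33  13.46] roll 0.1 yaw 88.7 jig pos [-176.   318.6  244.5] ft [ 1.5  1.2 -0.3] w 0.0349 tilt [-0.001 -0.002 -1.   ]
```

```bash
python3 -m inch '[[[3.0,-4,4.5,1,0],[3.0,-8,9,3,0],[3,-12.5,14,6,0],[3,-17,19.5,10,0],[3.0,-21.2,24.3,13.4,0]]]'; python3 - <<'E'
from h import *
import cv2
rel([.6287,.048,.050],88.6)
p,d=optics.camera("top");q,_=optics.camera("side")
a=cv2.resize(p[90:230,220:360],None,fx=4,fy=4,interpolation=2);b=cv2.resize(q[150:290,230:390],None,fx=4,fy=4,interpolation=2)[:560,:]
cv2.imwrite("pics/a1.png",a[:,:,::-1]);cv2.imwrite("pics/b1.png",b[:,:,::-1])
E
```

```text
clock: 1.35
eef_pos: [0.6025, 0.0712, 0.1287]
tool_rot: [0.715, 0.699, -0.001, 0.0]
ft_force: [0.8, 0.8, 0.7]
grip_width: 0.03
t 1.35 rel cm [-2.25  2.69  7.87] roll 0.1 yaw 88.7 jig pos [ 40.6 129.  128.7] ft [0.8 0.8 0.7] w 0.03 tilt [-0.001 -0.002 -1.   ]
```

View pics/a1.png

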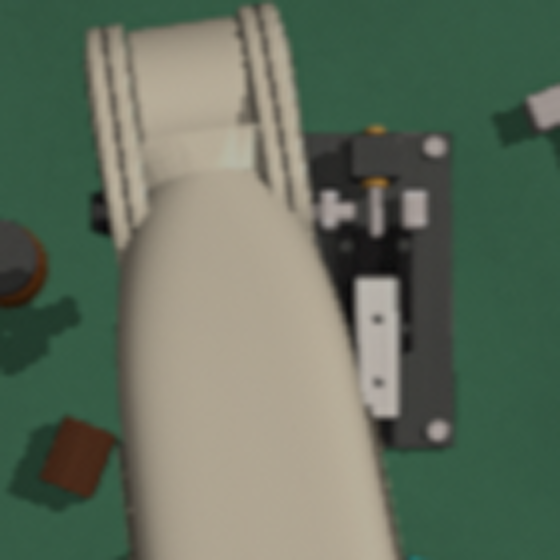

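View pics/b1.png

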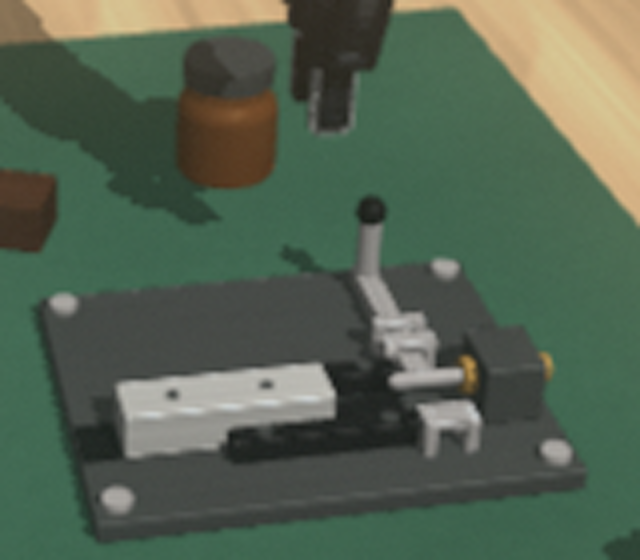

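The side crop shows the fingertips at (332,130), up and left of the ball at (371,210). The top view is blocked by the arm. Next I go straight above the ball, then down.

```bash
python3 -m inch '[[[3,-1.1,1.3,1,0],[3.0,-2.25,2.7,2,0],[3,-2.25,2.7,3,0],[3,-2.25,2.7,3.5,0],[3.0,-2.25,2.7,3.5,0]]]'; python3 - <<'E'
from h import *
import cv2
rel([.6287,.048,.050],88.6)
q,_=optics.camera("side")
b=cv2.resize(q[150:290,230:390],None,fx=4,fy=4,interpolation=2)[:560,:]
cv2.imwrite("pics/b2.png",b[:,:,::-1])
E
```

```text
clock: 2.08
eef_pos: [0.6271, 0.0454, 0.0887]
tool_rot: [0.717, 0.697, -0.005, -0.002]
ft_force: [0.0, 0.0, -0.3]
grip_width: 0.03
t 2.08 rel cm [0.28 0.19 3.87] roll -0.2 yaw 88.4 jig pos [ 65.9 103.8  88.7] ft [ 0.   0.  -0.3] w 0.03 tilt [-0.009 -0.004 -1.   ]
```

View pics/b2.png

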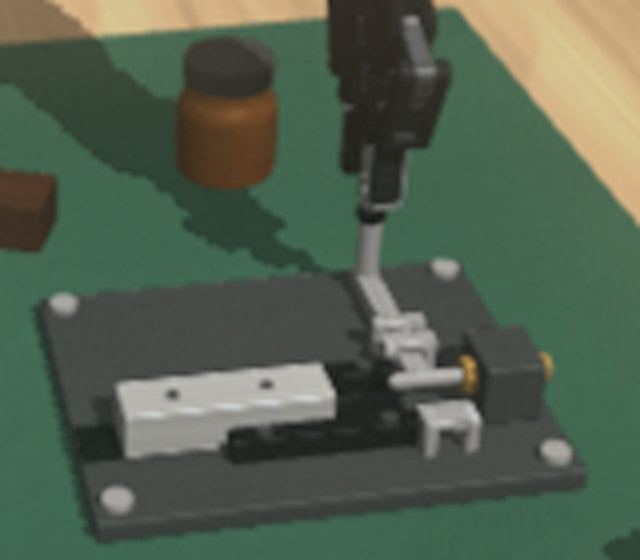

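The ball at (370,212) sits just behind the near finger, whose tip is at (383,205), so the jaws straddle it. Next: shift 2.5 mm and go down.

```bash
python3 -m inch '[[[3,0.25,0.1,0,0],[3.0,0.25,0.1,1,0],[3,0.25,0.1,2,0],[3,0.25,0.1,3,0],[3.0,0.25,0.1,3.8,0]]]'; python3 -m inch '[[[2.4,0,0,0.1,0],[2.2,0,0,0.1,0],[2.2,0,0,0.1,0],[2.2,-0.2,0,0.1,0],[2.2,-0.4,0,0.1,0]]]'; python3 - <<'E'
from h import *
import cv2
rel(j2w(66,65,50),88.6)
q,_=optics.camera("side")
b=cv2.resize(q[150:290,230:390],None,fx=4,fy=4,interpolation=2)[:560,:]
cv2.imwrite("pics/b3.png",b[:,:,::-1])
E
```

```text
clock: 2.75
eef_pos: [0.6277, 0.0476, 0.0499]
tool_rot: [0.717, 0.697, -0.005, -0.002]
ft_force: [0.1, -0.1, -0.1]
grip_width: 0.0302
clock: 3.38
eef_pos: [0.6278, 0.0435, 0.0492]
tool_rot: [0.717, 0.697, -0.005, -0.002]
ft_force: [-0.5, 0.3, 0.2]
grip_width: 0.022
t 3.38 rel cm [-3.69 -0.05 -0.06] roll -0.2 yaw 88.4 jig pos [ 66.6 101.8  49.2] ft [-0.5  0.3  0.2] w 0.022 tilt [-0.009 -0.004 -1.   ]
```

View pics/b3.png

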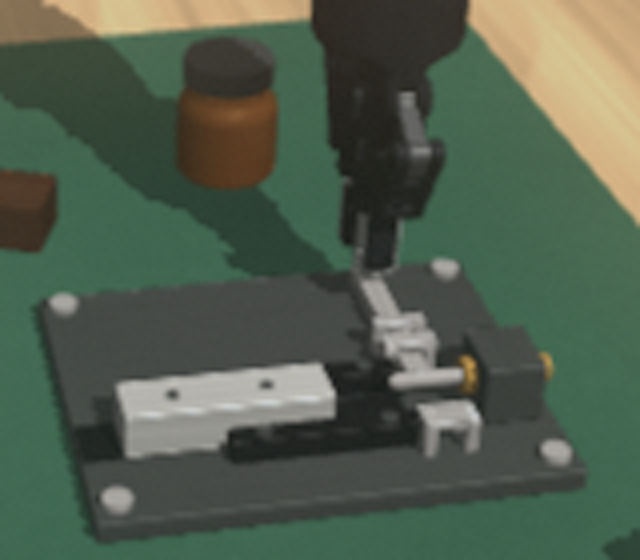

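```bash
python3 -m inch '[[[2.2,-0.8,0,0,0],[2.2,-1.6,0,0,0],[2.2,-2.4,0,0,0],[2.2,-3.1,0,0,0],[2.2,-3.5,0,0,0]]]';  python3 - <<'E'
from h import *
rel(j2w(66,62,50),88.6)
E
```

```text
clock: 4.05
eef_pos: [0.6267, 0.0075, 0.0493]
tool_rot: [0.717, 0.697, -0.005, -0.002]
ft_force: [1.3, 1.1, -1.4]
grip_width: 0.022
t 4.05 rel cm [-0.39 -0.04 -0.07] roll -0.3 yaw 88.3 jig pos [66.4 65.9 49.3] ft [ 1.3  1.1 -1.4] w 0.022 tilt [-0.009 -0.004 -1.   ]
```

```bash
python3 -m inch '[[[2.2,-0.1,0,0,0],[2.2,-0.2,0,0,0],[2.2,-0.3,0,0,0],[2.2,-0.4,0,0,0],[2.2,-0.4,0,0,0]]]';  python3 - <<'E'
from h import *
import cv2
rel(j2w(66,62,50),88.6)
q,_=optics.camera("side")
b=cv2.resize(q[150:290,230:390],None,fx=4,fy=4,interpolation=2)[:560,:]
cv2.imwrite("pics/b4.png",b[:,:,::-1])
E
```

```text
clock: 4.68
eef_pos: [0.6266, 0.0035, 0.0493]
tool_rot: [0.717, 0.697, -0.005, -0.002]
ft_force: [0.4, 1.4, -0.8]
grip_width: 0.0221
t 4.67 rel cm [ 0.02 -0.04 -0.07] roll -0.3 yaw 88.3 jig pos [66.4 61.8 49.3] ft [ 0.4  1.4 -0.8] w 0.0221 tilt [-0.009 -0.004 -1.   ]
```

View pics/b4.png

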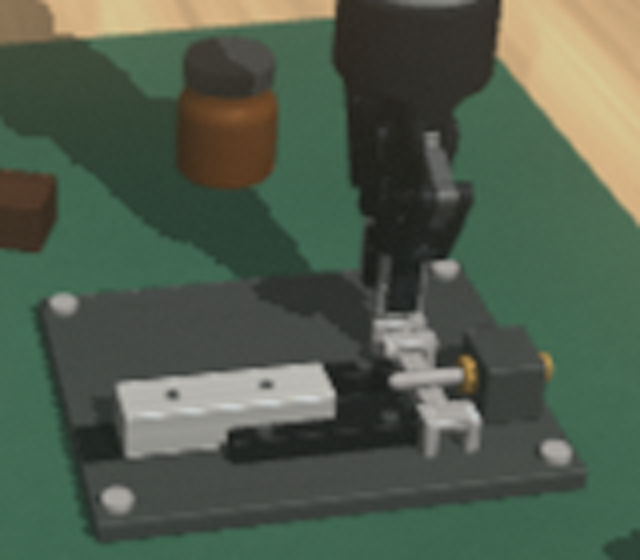

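Bolt is moving, its bar now reaching the keeper at (435,400). I keep pushing in small steps until the force rises at the end stop.

```bash
python3 -m inch '[[[2.2,-0.1,0,0,0],[2.2,-0.2,0,0,0],[2.2,-0.25,0,0,0],[2.2,-0.3,0,0,0],[2.2,-0.3,0,0,0]]]';  python3 - <<'E'
from h import *
rel(j2w(66,62,50),88.6)
E
```

```text
clock: 5.35
eef_pos: [0.6267, 0.0031, 0.0493]
tool_rot: [0.717, 0.697, -0.003, -0.003]
ft_force: [1.1, 9.4, -2.5]
grip_width: 0.022
t 5.35 rel cm [ 0.06 -0.05 -0.07] roll -0.2 yaw 88.4 jig pos [66.5 61.4 49.3] ft [ 1.1  9.4 -2.5] w 0.022 tilt [-0.009  0.    -1.   ]
```

```bash
python3 -m inch '[[[3,0.25,0,0,0],[3.6,0.25,0,0,0],[3.6,0.25,0,-1.5,0],[3.6,0.25,0,-4,0],[3.6,0.25,0,-7,0]]]'; python3 -m inch '[[[0,0,-2,-2,0],[0,0,-6,-4,0],[0,0,-10,-4,0],[0,0,-14,-4,0],[0,0,-18,-4,0]]]';  python3 - <<'E'
from h import *
import cv2
rel(j2w(-95,0,30),88.6)
q,_=optics.camera("side");p,_=optics.camera("top")
b=cv2.resize(q[150:290,230:390],None,fx=4,fy=4,interpolation=2)[:560,:]
cv2.imwrite("pics/b5.png",b[:,:,::-1])
cv2.imwrite("pics/a5.png",cv2.resize(p[90:230,220:360],None,fx=4,fy=4,interpolation=2)[:,:,::-1])
E
```

```text
clock: 5.98
eef_pos: [0.6272, 0.005, 0.1207]
tool_rot: [0.717, 0.697, -0.004, -0.003]
ft_force: [-0.3, 0.1, 0.1]
grip_width: 0.0362
clock: 6.6
eef_pos: [0.4468, 0.0096, 0.1637]
tool_rot: [0.717, 0.697, -0.003, -0.002]
ft_force: [0.1, 0.1, -0.1]
grip_width: 0.0002
t 6.6 rel cm [-6.33  1.98 13.37] roll -0.2 yaw 88.4 jig pos [-113.5   63.5  163.7] ft [ 0.1  0.1 -0.1] w 0.0002 tilt [-0.007 -0.001 -1.   ]
```

View pics/b5.png

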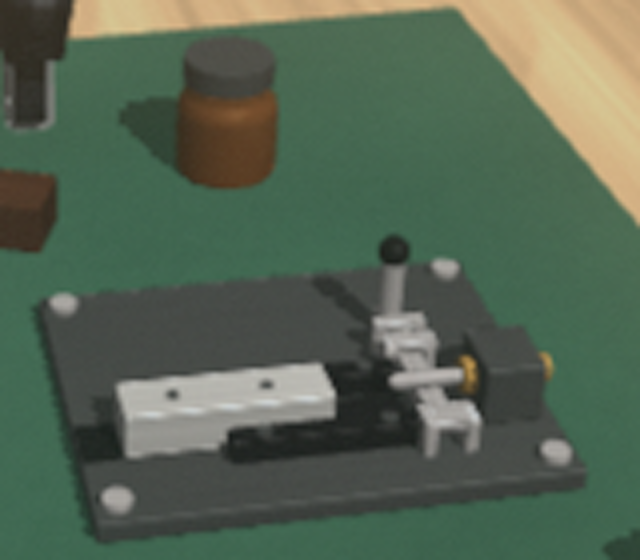

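View pics/a5.png

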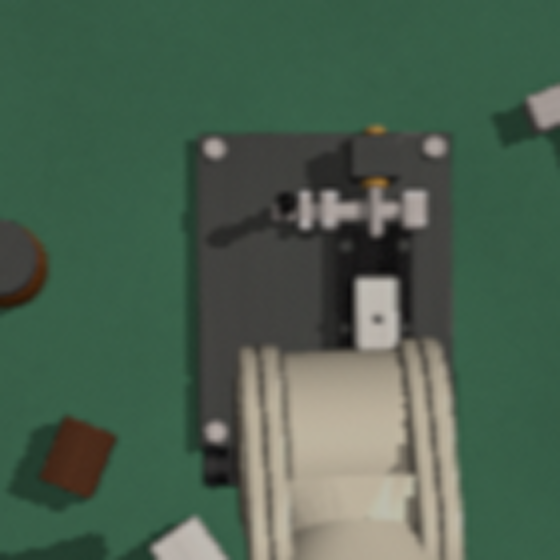

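```bash
python3 - <<'E'
from h import *
u,v=(394+.5)/4-.5+230,(250+.5)/4-.5+150
w=atz("side",u,v,.061);print("ball jig",RJ.T@(w[:2]-JO)*1e3)
w=atz("side",(371.5)/4-.5+230,(210.5)/4-.5+150,.061);print("before",RJ.T@(w[:2]-JO)*1e3)
rel(j2w(-108,0,32),88.6)
E
python3 -m inch '[[[0,-2.5,0.6,2,0],[0,-5,0.6,5,0],[0,-6.3,0.6,8,0],[0,-6.3,0.6,10,0],[0,-6.3,0.6,10.5,0]]]';  python3 - <<'E'
from h import *
import cv2
rel(j2w(-108,0,32),88.6)
q,_=optics.camera("side")
b=cv2.resize(q[150:290,210:370],None,fx=4,fy=4,interpolation=2)[:560,:]
cv2.imwrite("pics/b6.png",b[:,:,::-1])
E
```

```text
ball jig [68.29994083 66.4071368 ]
before [ 68.10923691 105.78970827]
t 6.7 rel cm [-6.33  1.09 13.11] roll -0.2 yaw 88.4 jig pos [-117.1   63.5  163.1] ft [-0.1  0.1  0. ] w -0.0002 tilt [-0.013 -0.001 -1.   ]
clock: 7.32
eef_pos: [0.4463, -0.0542, 0.0577]
tool_rot: [0.717, 0.697, -0.005, -0.004]
ft_force: [-0.9, 0.3, 1.1]
grip_width: 0.0003
t 7.33 rel cm [0.03 0.48 2.57] roll -0.3 yaw 88.3 jig pos [-112.4   -0.2   57.7] ft [-0.9  0.3  1.1] w 0.0003 tilt [-0.013 -0.001 -1.   ]
```

View pics/b6.png

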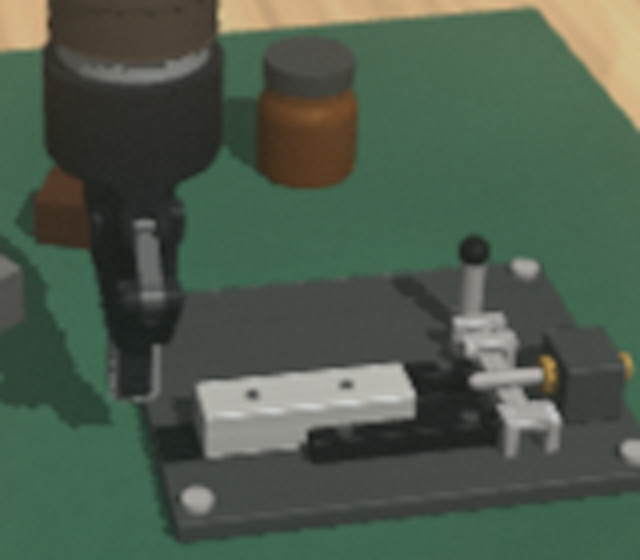

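```bash
python3 -m inch '[[[0,0,0.2,1,0],[0,0,0.2,2,0],[0,0,0.2,2.5,0],[0,0,0.4,2.5,0],[0,0,0.8,2.5,0]]]';  python3 - <<'E'
from h import *
import cv2
rel(j2w(-51,0,32),88.6)
q,_=optics.camera("side")
b=cv2.resize(q[150:290,210:370],None,fx=4,fy=4,interpolation=2)[:560,:]
cv2.imwrite("pics/b7.png",b[:,:,::-1])
E
```

```text
clock: 8.0
eef_pos: [0.4544, -0.0542, 0.0329]
tool_rot: [0.717, 0.697, -0.005, -0.004]
ft_force: [-0.6, -0.9, 1.1]
grip_width: 0.0001
t 8.0 rel cm [0.03 5.33 0.02] roll -0.2 yaw 88.4 jig pos [-1.043e+02 -1.000e-01  3.290e+01] ft [-0.6 -0.9  1.1] w 0.0001 tilt [-0.013 -0.001 -1.   ]
```

View pics/b7.png

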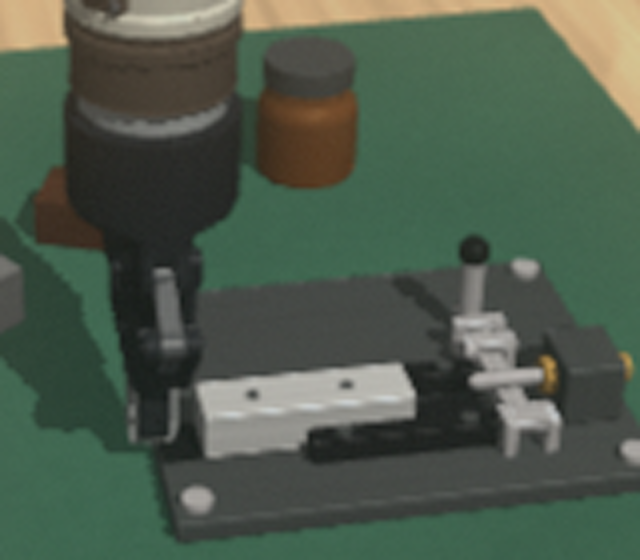

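```bash
python3 -m inch '[[[0,0,0.6,0,0],[0,0,1.2,0,0],[0,0,2,0,0],[0,0,2.8,0,0],[0,0,3.4,0,0]]]'; python3 -c "
from h import *
rel(j2w(-51,0,32),88.6)"; python3 -m inch '[[[0,0,0.3,0,0],[0,0,0.6,0,0],[0,0,0.8,0,0],[0,0,1.0,0,0],[0,0,1.0,0,0]]]'; python3 - <<'E'
from h import *
import cv2
rel(j2w(-51,0,32),88.6)
q,_=optics.camera("side")
b=cv2.resize(q[150:290,210:370],None,fx=4,fy=4,interpolation=2)[:560,:]
cv2.imwrite("pics/b8.png",b[:,:,::-1])
E
```

```text
clock: 8.68
eef_pos: [0.4901, -0.0553, 0.0327]
tool_rot: [0.717, 0.697, -0.004, -0.003]
ft_force: [-1.1, -1.0, -0.1]
grip_width: -0.0003
t 8.68 rel cm [0.04 1.76 0.05] roll -0.2 yaw 88.4 jig pos [-68.6  -0.3  32.7] ft [-1.1 -1.  -0.1] w -0.0003 tilt [-0.011 -0.001 -1.   ]
clock: 9.3
eef_pos: [0.4981, -0.0555, 0.0322]
tool_rot: [0.717, 0.697, -0.006, -0.005]
ft_force: [-6.3, 1.0, 3.6]
grip_width: 0.0003
t 9.3 rel cm [0.03 0.96 0.01] roll -0.2 yaw 88.4 jig pos [-60.6  -0.3  32.2] ft [-6.3  1.   3.6] w 0.0003 tilt [-0.015 -0.001 -1.   ]
```

View pics/b8.png

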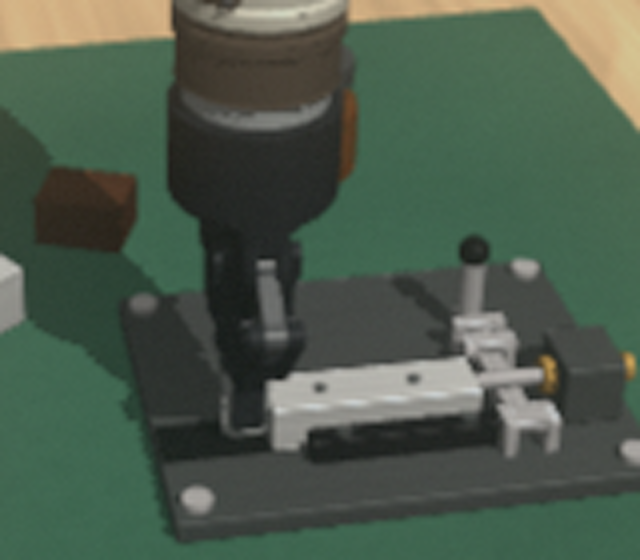

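```bash
python3 -m inch '[[[0,0,0.4,0,0],[0,0,0.6,0,0],[0,0,0.8,0,0],[0,0,0.9,0,0],[0,0,0.9,0,0]]]'; python3 -c "
from h import *
rel(j2w(-51,0,32),88.6)"; python3 -m inch '[[[0,0,0.3,0,0],[0,0,0.4,0,0],[0,0,0.5,0,0],[0,0,0.5,0,0],[0,0,0.5,0,0]]]'; python3 -c "
from h import *
rel(j2w(-51,0,32),88.6)"
```

```text
clock: 9.98
eef_pos: [0.5042, -0.0556, 0.0316]
tool_rot: [0.717, 0.697, -0.008, -0.007]
ft_force: [-6.7, 0.1, 5.3]
grip_width: 0.0002
t 9.97 rel cm [ 0.02  0.35 -0.04] roll -0.3 yaw 88.3 jig pos [-54.5  -0.2  31.6] ft [-6.7  0.1  5.3] w 0.0002 tilt [-0.02  -0.001 -1.   ]
clock: 10.6
eef_pos: [0.506, -0.0556, 0.0311]
tool_rot: [0.717, 0.697, -0.01, -0.009]
ft_force: [-8.4, 0.0, 4.9]
grip_width: 0.0001
t 10.6 rel cm [ 0.02  0.17 -0.09] roll -0.3 yaw 88.3 jig pos [-52.7  -0.2  31.1] ft [-8.4  0.   4.9] w 0.0001 tilt [-0.026 -0.001 -1.   ]
```

```bash
python3 -m inch '[[[0,0,0.3,-0.1,0],[0,0,0.4,-0.1,0],[0,0,0.5,-0.1,0],[0,0,0.5,-0.1,0],[0,0,0.5,-0.1,0]]]'; python3 - <<'E'
from h import *
import cv2
rel(j2w(-51,0,32),88.6)
q,_=optics.camera("side")
b=cv2.resize(q[150:290,210:370],None,fx=4,fy=4,interpolation=2)[:560,:]
cv2.imwrite("pics/b9.png",b[:,:,::-1])
E
```

```text
clock: 11.22
eef_pos: [0.5074, -0.0555, 0.0312]
tool_rot: [0.717, 0.697, -0.012, -0.012]
ft_force: [-7.2, -0.1, 3.6]
grip_width: -0.0004
t 11.22 rel cm [ 0.01  0.03 -0.08] roll -0.3 yaw 88.3 jig pos [-51.3  -0.1  31.2] ft [-7.2 -0.1  3.6] w -0.0004 tilt [-0.033 -0.    -0.999]
```

View pics/b9.png

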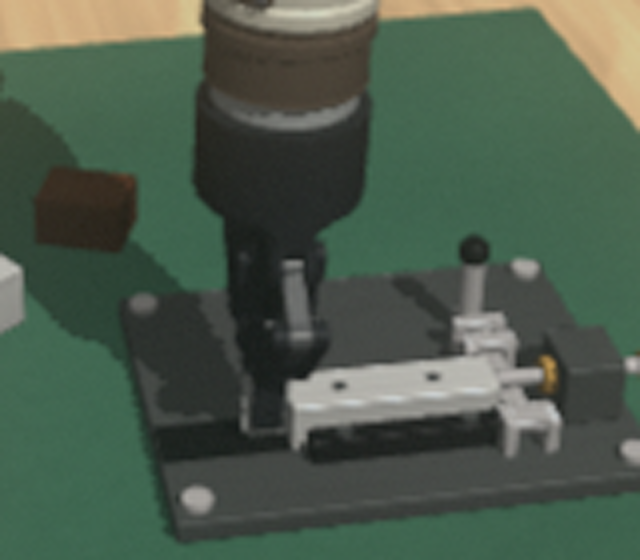

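```bash
python3 -m inch '[[[0,0,0.4,-0.1,0],[0,0,0.6,-0.1,0],[0,0,0.7,-0.1,0],[0,0,0.8,-0.1,0],[0,0,0.8,-0.1,0]]]'; python3 -c "
from h import *
rel(j2w(-51,0,32),88.6)"
```

```text
clock: 11.9
eef_pos: [0.5102, -0.0555, 0.0312]
tool_rot: [0.717, 0.696, -0.015, -0.015]
ft_force: [-11.4, 0.4, 8.4]
grip_width: -0.0001
t 11.9 rel cm [-0.   -0.26 -0.06] roll -0.3 yaw 88.3 jig pos [-48.5   0.   31.2] ft [-11.4   0.4   8.4] w -0.0001 tilt [-0.043  0.    -0.999]
```

```bash
python3 - <<'E'
from h import *
import cv2
q,_=optics.camera("side")
cv2.imwrite("pics/c10.png",cv2.resize(q[225:275,260:360],None,fx=8,fy=8,interpolation=2)[:,:,::-1])
for p in [(60,14,24),(60,14,36),(60,-14,36),(60,-14,24),(-40,-14,36),(-40,14,36),(60,-25,24),(60,-25,14)]:
    u,v=proj("side",j2w(*p));print(p,np.round([(u-260+.5)*8-.5,(v-225+.5)*8-.5]))
E
```

```text
(60, 14, 24) [568. 147.]
(60, 14, 36) [572. 106.]
(60, -14, 36) [608. 175.]
(60, -14, 24) [604. 216.]
(-40, -14, 36) [190. 217.]
(-40, 14, 36) [164. 147.]
(60, -25, 24) [618. 244.]
(60, -25, 14) [615. 278.]
```

View pics/c10.png

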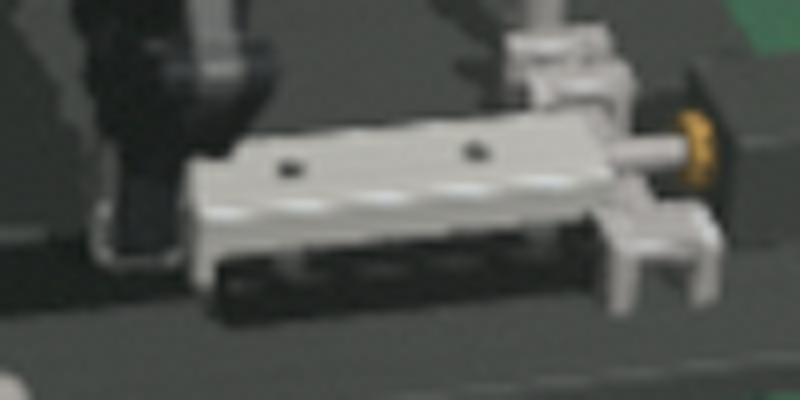

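The blank's front near corner is at about (612,180), against a predicted (608,175) when seated, and its tail at (193,210) against (190,217). So it is at or near the bolt. Next I raise the push and ease the downward drag.

```bash
python3 -m inch '[[[0,0,0.4,-0.2,0],[0,0,0.6,-0.2,0],[0,0,0.7,-0.2,0],[0,0,0.8,-0.2,0],[0,0,0.8,-0.2,0]]]'; python3 -c "
from h import *
rel(j2w(-51,0,32),88.6);print(get_obs()['ft_torque'])"
```

```text
clock: 12.58
eef_pos: [0.5103, -0.0554, 0.0314]
tool_rot: [0.717, 0.696, -0.021, -0.021]
ft_force: [-15.9, 0.5, 8.8]
grip_width: 0.0001
t 12.57 rel cm [-0.01 -0.26 -0.04] roll -0.3 yaw 88.3 jig pos [-48.4   0.1  31.4] ft [-15.9   0.5   8.8] w 0.0001 tilt [-0.059  0.001 -0.998]
[0.04309234 3.12486695 0.02244508]
```

```bash
python3 -m inch '[[[0,0,0.8,-0.3,0],[0,0,1.0,-0.3,0],[0,0,1.0,-0.3,0],[0,0,1.0,-0.3,0],[0,0,1.0,-0.3,0]]]'; python3 - <<'E'
from h import *
import cv2
q,_=optics.camera("side");rel(j2w(-51,0,32),88.6)
for k in range(3): p,_=optics.camera("top"); rel(j2w(-51,0,32),88.6)
cv2.imwrite("pics/c11.png",cv2.resize(q[200:275,260:360],None,fx=8,fy=8,interpolation=2)[:,:,::-1])
cv2.imwrite("pics/a11.png",cv2.resize(p[90:230,220:360],None,fx=4,fy=4,interpolation=2)[:,:,::-1])
E
```

```text
clock: 13.2
eef_pos: [0.5103, -0.0554, 0.0316]
tool_rot: [0.717, 0.696, -0.028, -0.028]
ft_force: [-18.3, -0.5, 7.5]
grip_width: 0.0
t 13.25 rel cm [-0.01 -0.26 -0.02] roll -0.3 yaw 88.3 jig pos [-48.4   0.1  31.6] ft [-18.5   0.2   7.9] w -0.0002 tilt [-0.079  0.001 -0.997]
t 13.3 rel cm [-0.01 -0.27 -0.01] roll -0.3 yaw 88.3 jig pos [-48.4   0.1  31.6] ft [-18.5   0.8   7.8] w -0.0002 tilt [-0.079  0.001 -0.997]
t 13.35 rel cm [-0.01 -0.27 -0.02] roll -0.3 yaw 88.3 jig pos [-48.4   0.1  31.6] ft [-18.2  -0.1   7.7] w 0.0 tilt [-0.079  0.001 -0.997]
t 13.4 rel cm [-0.01 -0.26 -0.02] roll -0.3 yaw 88.3 jig pos [-48.4   0.1  31.6] ft [-19.4  -0.5   8.7] w -0.0 tilt [-0.079  0.001 -0.997]
```

View pics/c11.png

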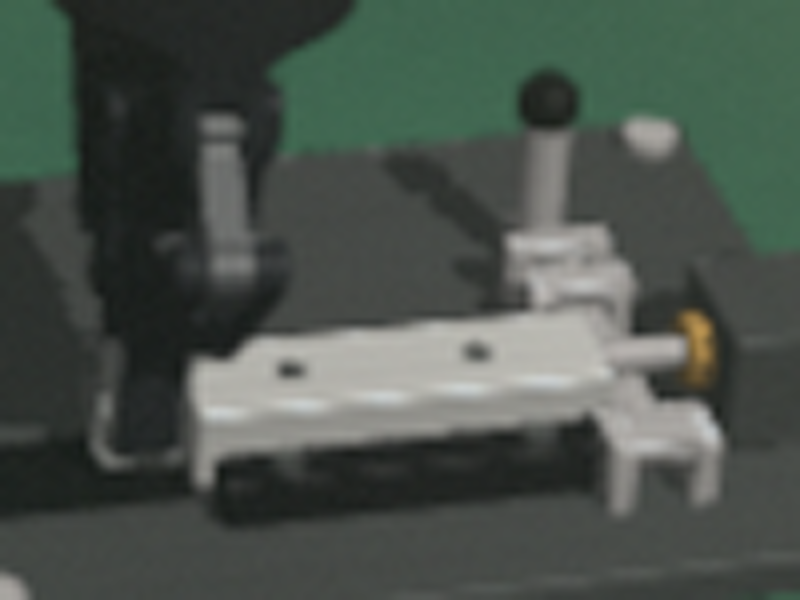

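View pics/a11.png

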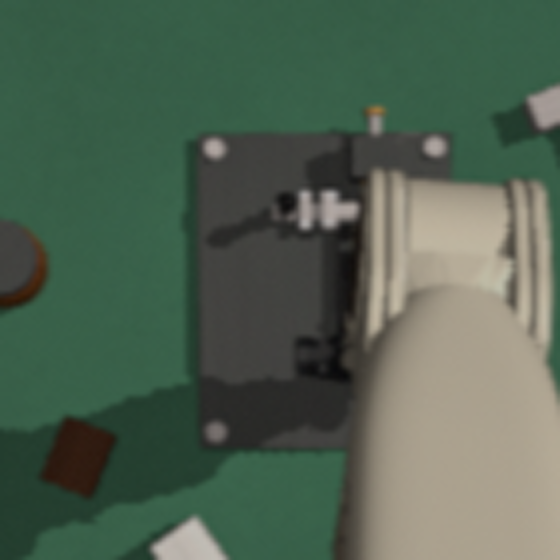

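```bash
python3 - <<'E'
from workcell import ticket,get_obs
print(ticket.job_done()); print(get_obs()["ft_force"])
E
```

```text
the job is handed in; nothing more can be done
None
the job is handed in; nothing more can be done
```

I pushed the stop bolt home into its keeper, then pushed the blank up the channel against the plunger until it stopped on the bolt. I handed in at about 13.4 s with the closed fingers still pressing on the blank's tail.

**Bolt:** It stopped moving at its end stop, where the force rose from 1.4 to 9.4 N. The handle moved about 40 mm, which fits a start of roughly 4–5 mm. The pictures show the bolt tip in the keeper.

**Blank:** It did not move as I raised the push from about 11 N to 19 N, so it bears on the bolt. Its front corner was within about 1 mm of the seated position in the side picture. The plunger rod stuck out of the back of its housing by roughly 14 mm, as expected when seated. The last force reading was about 18–19 N, inside the 13–25 N band.

**Off nominal:**
- The tool leaned about 4.5° under the push.
- The fingers were also pressing down with about 8 N at the end.
- The reading I tried to take right after handing in returned nothing, so the final second is unconfirmed.

**Bystanders:** I never touched the hammer, jar or offcut, and they looked unmoved wherever they were in view. The last picture shows only parts of the hammer and jar.

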